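Close the soap box with its nested lids and lift off the outer lid

TASK

Push the two soap tubs one after the other, upright and without lifting them, between the rails into the aluminium soap box through its open front end, until both stand fully inside in single file. Then carry the nested pair of lids from the drying stand by the red knob of the inner lid and lower it gently onto the box, so that the bamboo inner lid sits down on the walls with its front flap closing the open end. Let go of the knob, take the aluminium outer lid by its black collar and lift it straight up, level, until it is well clear of the red knob, leaving the inner lid seated as it is; finish while holding the outer lid still in the air, with the bowl, soap dish, scoop and back scrubber left alone.

Things in the scene. Friction and masses are not known exactly. Their poses are not given: they have to be found in the camera images.
- soap_box: Fixed aluminium box on the blue tray, open on top and at its front end; no floor, tubs slide in on the tray. Origin: centre of underside, on the tray floor (6 mm over the work surface). +x = way in: front end x -55 mm, end wall inner face +50, outer +55. Side walls (the rails): inner faces y +-26, outer +-31, top z 58 mm. The front faces about +y of the world, within 15 degrees.
- box_mouth (a point): Middle of the box's open front end, on the tray floor; axes as the box. From here two flared guide rails, 30 mm high, run outwards and open from 52 mm apart to 100 mm apart, 36 mm before the mouth.
- tub_white: Loose white soap tub with wooden top, upright cylinder 44 mm in diameter, 50 mm high, about 0.1 kg. Origin: centre of its underside. It starts on the tray 70 to 100 mm before the box mouth, 35 to 55 mm to one side of the box's middle line. It slides when pushed low down.
- tub_green: Loose green soap tub with wooden top, same size and weight as the white one; it starts on the other side of the middle line. Two tubs in line take 88 mm of the 99 mm between the seated lid's flap and the box's end wall.
- stand: Fixed dark wooden drying stand on the tray, two rails 110 mm long along its x, top 50 mm above its origin (centre of underside), base 130 x 100 mm. The nested lids lie on it at the start, their axes along the stand's.
- inner_lid: Loose bamboo inner lid, 0.16 kg, plate 110 (x) x 62 (y) x 5 mm. Origin: centre of the plate's underside, z up. Below it: a flap 40 mm wide, 20 mm deep at x -55 to -49 mm, and two ribs 5 mm deep, outer faces y +-22, far ends x +46, that go between the box walls with 4 mm play. Seated: origin 58 mm straight above the box's origin, x along the box's x (flap at the open front).
- knob_top (a point): Middle of the top of the inner lid's red knob: square, 16 x 16 mm, sides along the lid's x and y, top 56 mm above the inner lid's origin. It passes through the outer lid's hole and, nested, sticks out 29 mm above the black collar. Lifted by the knob, the inner lid brings the outer lid along.
- outer_lid: Loose aluminium outer lid, 0.14 kg, over the inner lid. Origin: centre of the underside of its plate (4 mm thick, 124 x 74 mm), z up; nested it lies 5 mm above the inner lid's origin, same axes. Its skirt hangs 20 mm below the origin, 3 mm play round the inner lid. Lifted straight up it comes off alone; the skirt passes the knob's top after 71 mm of rise.
- collar (a point): Centre of the top of the outer lid's black collar, 22 mm above the outer lid's origin. The collar stands 18 mm high on the plate, square, 40 x 40 mm outside with sides along the lid's x and y, 30 x 30 mm inside (7 mm clear of the knob).
- bowl: Bystander: loose stainless steel bowl, 120 mm in diameter, 50 mm high. Origin: centre of its underside.
- soap_dish: Bystander: loose white ceramic soap dish with yellow soap, 85 (x) x 115 (y) x 30 mm. Origin: centre of its underside.
- scoop: Bystander: loose yellow water scoop, cup 116 mm in diameter, 75 mm high, with a handle reaching 178 mm along its -y. Origin: centre of the cup's underside.
- back_scrubber: Bystander: loose wooden back scrubber lying along its y, 305 mm long (from y = -115 to +190 mm), 52 mm wide, 35 mm high. Origin: underside, below its handle's neck.

How it is judged (in metres and radians):
On the way, in this order (a step that is already met when the one before it is completed fails the run):
1. one tub has been pushed in between the rails of the box while the other still stands outside (((x of tub_white in the frame of soap_box between -0.031 and 0.034 m and y of tub_white in the frame of soap_box between -0.008 and 0.008 m and z of tub_white in the frame of soap_box below 0.006 m and angle between tub_white's own z axis and vertical below 0.12 rad and x of tub_green in the frame of soap_box below -0.06 m) or (x of tub_green in the frame of soap_box between -0.031 and 0.034 m and y of tub_green in the frame of soap_box between -0.008 and 0.008 m and z of tub_green in the frame of soap_box below 0.006 m and angle between tub_green's own z axis and vertical below 0.12 rad and x of tub_white in the frame of soap_box below -0.06 m))), for 0.1 s.
2. both tubs stand inside the box in single file (x of tub_white in the frame of soap_box between -0.031 and 0.034 m and y of tub_white in the frame of soap_box between -0.008 and 0.008 m and z of each of tub_white, tub_green in the frame of soap_box below 0.006 m and angle between each of tub_white, tub_green's own z axis and vertical below 0.12 rad and x of tub_green in the frame of soap_box between -0.031 and 0.034 m and y of tub_green in the frame of soap_box between -0.008 and 0.008 m), for 0.1 s.
3. the inner lid is seated on the box with the outer lid still nested over it (all of step 2 and x of inner_lid in the frame of soap_box between -0.007 and 0.007 m and y of inner_lid in the frame of soap_box between -0.006 and 0.006 m and z of inner_lid in the frame of soap_box between 0.055 and 0.061 m and angle between the x axis of inner_lid and the x axis of soap_box, either way round below 0.08 rad and angle between inner_lid's own z axis and vertical below 0.05 rad and z of outer_lid in the frame of inner_lid between 0.002 and 0.009 m), for 0.2 s.
At the end, for the whole second after the job is handed in: Outer lid held level (0.2 rad) and still, its plate 136 mm or more above the box foot, touching only the gripper; inner lid untouched, on the walls within 3 mm, centred within 7 mm along and 6 mm across, turned under 0.08 rad; both tubs upright in the box, centres at most 31 mm before its middle (all of step 2 and x of inner_lid in the frame of soap_box between -0.007 and 0.007 m and y of inner_lid in the frame of soap_box between -0.006 and 0.006 m and z of inner_lid in the frame of soap_box between 0.055 and 0.061 m and angle between the x axis of inner_lid and the x axis of soap_box, either way round below 0.08 rad and angle between inner_lid's own z axis and vertical below 0.05 rad and z of outer_lid in the frame of soap_box above 0.136 m and angle between outer_lid's own z axis and vertical below 0.2 rad and linear speed of outer_lid below 0.03 m/s and contact force between the fingers and outer_lid above 1 N and contact force between each of the arm, the fingers, outer_lid and inner_lid below 0.2 N and contact force between outer_lid and soap_box below 0.2 N); the arm keeps its last pose, push and grip.
It fails at once if a tub is lifted off the tray or tipped over (height (world z) of any of tub_white, tub_green above 0.02 m or angle between any of tub_white, tub_green's own z axis and vertical above 0.5 rad).
It fails at once if the outer lid is parted from the inner lid while that is not seated on the box, or the inner lid is unseated by it ((z of outer_lid in the frame of inner_lid above 0.022 m or horizontal distance between outer_lid and inner_lid above 0.03 m) and not ((x of inner_lid in the frame of soap_box between -0.007 and 0.007 m and y of inner_lid in the frame of soap_box between -0.006 and 0.006 m and z of inner_lid in the frame of soap_box between 0.055 and 0.061 m and angle between the x axis of inner_lid and the x axis of soap_box, either way round below 0.08 rad and angle between inner_lid's own z axis and vertical below 0.05 rad))).
It fails at once if the lids are dropped or slammed onto the box (horizontal distance between inner_lid and soap_box below 0.04 m and z of inner_lid in the frame of soap_box below 0.1 m and linear speed of inner_lid above 0.3 m/s).
It fails at once if a bystander is moved by more than 25 mm or tipped (distance of any of bowl, soap_dish, scoop, back_scrubber from where it was at the start of the episode above 0.025 m or angle between any of bowl, soap_dish, scoop, back_scrubber's own z axis and vertical above 0.3 rad).
It also fails if it takes over 72 s, if anything falls off the work surface, if the arm or the gripper's body presses on something with over 40 N, if the wrist force passes 120 N, or if a joint passes its speed limit or range.

ROBOT

A 6-joint arm with a two-finger parallel gripper is mounted at the origin on the work surface. World frame = base frame: x ahead of the robot, y to its left, z up, the work surface at z = 0. Lengths are in mm, angles in rad, forces in N, time in s.
With the tool pointing down it reaches from about 275 to 875 mm from the base axis. Payload 12.5 kg.
Tool frame: the origin (TCP) lies at the very end of the fingers, on their centre line; the grasp point (between the pads) lies 19 mm behind it (ctrl.grip_depth is the distance from the TCP to the grasp point, in mm); z points along the fingers, y is the line along which they close (so a half turn about z gives the same grasp; the last joint's range is limited). The gripper opens to 85 mm and grips with 20 to 120 N. Pads are 22 mm wide; open, the fingers measure 114 mm over their backs; the gripper's body (76 mm by 85 mm) begins 54 mm behind the grasp point. The pads swing forward as they close: fully open they stand 13 mm farther back than shut.
Start: joints at [1.034, 0.351, 1.652, -0, 1.139, -0.085], TCP at [240.09, 494.814, 231.29] pointing down, gripper open.
Joint ranges: [-2.75, 2.75], [-0.79, 2.1], [0.01, 2.65], [-1.57, 4.71], [0.07, 3.14], [-2.87, 2.87]. Speed limits (rad/s): [2.22, 2.22, 2.79, 3.14, 3.14, 3.14].

INTERFACE

Orientations are given as a unit quaternion [x, y, z, w].
In Python, from bench import ctrl, eyes gives the robot as it stands. The module is installed in compiled form; this text tells all that it offers.
- The arm moves only by the shell command python3 -m jog 'ROWS' [FORCE]. ROWS is text: rows parted by semicolons, each of 7 numbers parted by spaces: the closure, from 0 (fully open) to 1 (shut), then the shift along the world's x, y, z in cm, then the turn, a rotation vector about the world's x, y, z in rad. A call has 1 to 5 rows; each row shifts and turns the commanded pose from where the row before left it; what a row does not reach is not made up. A row lasts 1/12 s, in which the tool goes at most 41.7 mm and 7.16 degrees, less where a joint would pass 70% of its speed; a pose out of reach is approached as far as the arm can. A call is refused whole if a number of a shift passes 4.17 or a number of a turn 0.125, either way. A call with a gripper value outside its range is refused whole. The fingers move at their own pace and stop on an object; FORCE is the grip in N (left out, the last holds). Time passes only in rows, so rows that do not move let the fingers close. It gives the time, the measured TCP pose, the force, the opening and the grip force at its end, in the units of the state.
- ctrl.get_state(): the state, without advancing time (a new reading comes with each control period).
- eyes.capture(name): name is "scene" or "side" or "wrist"; returns a dict with "frame" (384x512x3 uint8, red, green, blue), "K" (3x3 intrinsics, pixels), "camera_from_world" (4x4, takes a point from world to camera coordinates). Camera axes: x right, y down, z forward; pixel columns grow to the right and rows downward; lengths in mm; the calibration is good to about 2 mm. A picture is of the moment at which its call begins. There is no depth.
- ctrl.sign_off(): hands the job in; it is judged then, once.
The state is a dict: "t": time; "qpos": joint angles; "joint_vel": joint speeds; "joint_efforts": joint torques, N m; "ee_pos": TCP position; "ee_rot": TCP orientation; "ft_force": force on the tool from outside, world axes, zero at the start; "moment": the same for the moment, N m; "gripper_width": finger opening in mm; "grip_force": force on a finger pad.
Only numpy, scipy, OpenCV 4.12 (cv2) and the standard library are available. Lean on these libraries where they do the work, as an engineer would, in place of code of your own. Each camera call takes 0.05 s, during which the arm holds its last target. There are 200 camera calls.

## Working session

There is one attempt and no reset: what is moved stays moved. The work goes in short steps, Python scripts to look and compute and a shell command to move; the robot and the scene stay as the last step left them, time stands still between calls to the robot, and variables do not carry over. Pictures are saved under pics/ and viewed, at most 10 in all, crops included, and the job is handed in when it is done.

```bash
mkdir -p pics; cat > h.py <<'E'
import numpy as np, cv2
from bench import ctrl, eyes
def cap(n):
    c=eyes.capture(n); return c["frame"],np.array(c["K"]),np.array(c["camera_from_world"])
def ray(K,T,uv,z):
    d=T[:3,:3].T@np.linalg.inv(K)@np.array([uv[0],uv[1],1.]); o=-T[:3,:3].T@T[:3,3]
    return o+d*(z-o[2])/d[2]
def proj(K,T,p):
    q=K@(T[:3,:3]@np.array(p,float)+T[:3,3]); return q[:2]/q[2]
def save(n,f): cv2.imwrite(f"pics/{n}.png",cv2.cvtColor(f,cv2.COLOR_RGB2BGR))
E
python3 - <<'E'
from h import *
fs=[]
for n in("scene","side"):
    f,K,T=cap(n); np.savez(n,f=f,K=K,T=T); fs.append(f); print(n,-T[:3,:3].T@T[:3,3]); save(n,cv2.resize(f,(800,600)))
E
```

```text
scene [852.81820624 505.56081785 621.7826928 ]
side [ 155.66311134  643.60005447 1002.31826591]
```

View pics/scene.png

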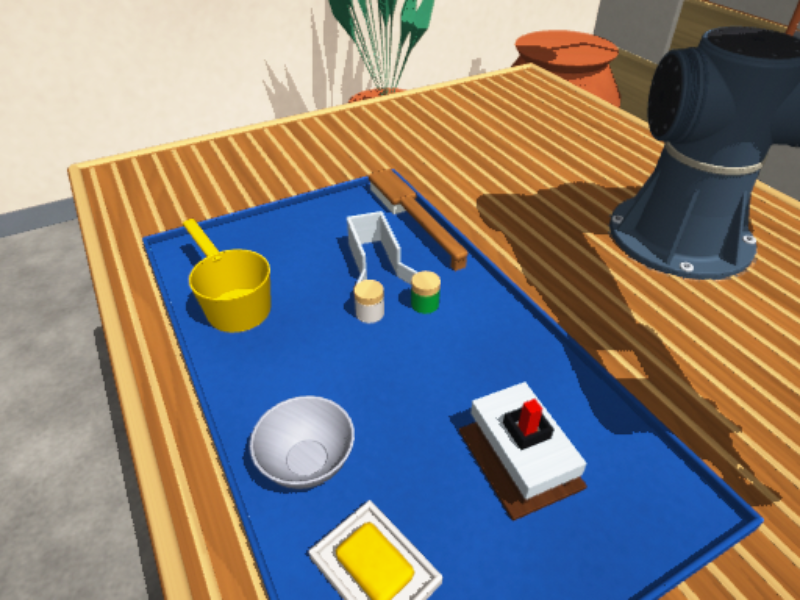

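View pics/side.png

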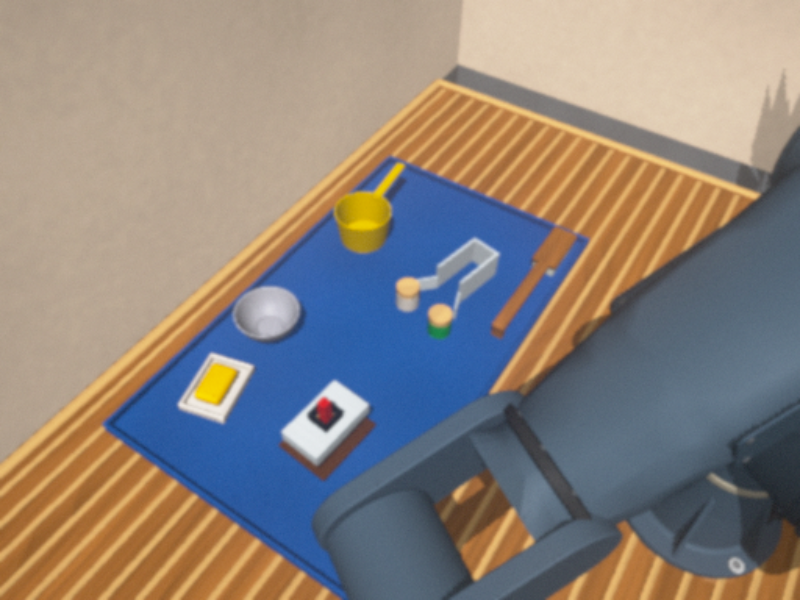

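The scene view (800-wide) shows the box at about (375,240), white tub (369,300), green tub (425,290), lids (528,440). In the side view the box is at (475,260), the tubs at (408,293) and (440,320), and the lids at (326,425).

```bash
python3 - <<'E'
from h import *
out=[]
def crop(n,x0,y0,w,h,s):
    f=np.load(n+".npz")["f"][y0:y0+h,x0:x0+w]; return cv2.resize(f,None,fx=s,fy=s,interpolation=cv2.INTER_CUBIC)
a=np.hstack([crop("scene",212,128,80,60,5),crop("side",245,145,80,60,5)])
b=np.hstack([crop("scene",290,235,100,75,4)[:,:400],crop("side",175,235,80,60,5)])
save("crops",np.vstack([a,b]))
d=lambda n:[np.load(n+".npz")[k] for k in("f","K","T")]
for n in("scene","side"):
    f,K,T=d(n); h=cv2.cvtColor(f,cv2.COLOR_RGB2HSV)
    red=((h[...,0]<6)|(h[...,0]>174))&(h[...,1]>200)&(h[...,2]>120)
    gr=(h[...,0]>50)&(h[...,0]<75)&(h[...,1]>120)
    for nm,m in(("red",red),("green",gr)):
        k,l,s,c=cv2.connectedComponentsWithStats(m.astype(np.uint8))
        for i in range(1,k):
            if s[i,4]>20: print(n,nm,s[i],c[i])
E
```

```text
scene red [335 256  12  23 157] [340.71974522 266.07006369]
scene green [264 187  17  13 168] [271.58333333 193.61904762]
side green [275 208  12   8  45] [280.57777778 211.66666667]
```

View pics/crops.png

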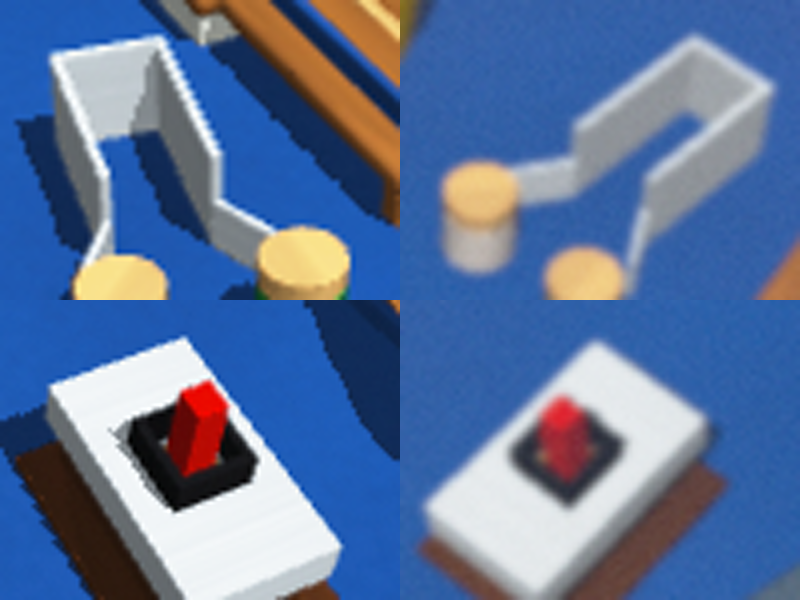

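```bash
python3 - <<'E'
from h import *
D={n:np.load(n+".npz") for n in("scene","side")}
def R(n,l,z): return np.array([ray(D[n]["K"],D[n]["T"],p,z)[:2] for p in l])
a1=lambda u,v:(212+u/5-.4,128+v/5-.4)
a2=lambda u,v:(245+(u-400)/5-.4,145+v/5-.4)
b1=lambda u,v:(290+u/4-.4,235+(v-300)/4-.4)
b2=lambda u,v:(175+(u-400)/5-.4,235+(v-300)/5-.4)
np.set_printoptions(precision=1,suppress=True)
print("box scene (backL,backR,frontL,frontR)\n",R("scene",[a1(50,57),a1(163,38),a1(105,178),a1(218,155)],64))
print("box side\n",R("side",[a2(695,36),a2(772,88),a2(576,126),a2(648,178)],64))
print("lid scene\n",R("scene",[b1(50,388),b1(185,340),b1(340,548)],65))
print("lid side\n",R("side",[b2(597,342),b2(708,420),b2(540,595),b2(424,508)],65))
print("knob", R("scene",[b1(208,390)],112),R("side",[b2(566,403)],112))
print("collar", R("side",[b2(512,455),b2(568,410),b2(624,450),b2(568,500)],83))
for n in D:
    h=cv2.cvtColor(D[n]["f"],cv2.COLOR_RGB2HSV)
    m=((h[...,0]>11)&(h[...,0]<24)&(h[...,1]>80)&(h[...,2]>170)).astype(np.uint8)
    k,l,s,c=cv2.connectedComponentsWithStats(m)
    for i in range(1,k):
        x,y=c[i]
        if 60<s[i,4]<600 and 180<x<330 and 150<y<220: print(n,s[i],c[i],R(n,[c[i]],56))
    
E
```

```text
box scene (backL,backR,frontL,frontR)
 [[ 544.9 -253.4]
 [ 484.1 -240.7]
 [ 564.5 -146.1]
 [ 507.2 -135.9]]
box side
 [[ 541.8 -256.3]
 [ 481.1 -242.8]
 [ 563.8 -149.3]
 [ 507.3 -136.9]]
lid scene
 [[573.8 171.6]
 [500.6 178.8]
 [512.6 301. ]]
lid side
 [[571.2 169.9]
 [496.8 176.7]
 [508.4 300.2]
 [583.8 294.6]]
knob [[538.6 233. ]] [[541.9 230.1]]
collar [[558.5 255. ]
 [551.2 219.4]
 [514.8 222.4]
 [520.9 259.7]]
scene [263 174  19  15 160] [271.7 180.9] [[509.  -51.3]]
scene [227 179  18  17 178] [237.5 187.3] [[589.5 -69.5]]
side [317 171  32  39 152] [329.6 193.6] [[ 400.1 -155.2]]
side [254 178  14  13 143] [260.6 183.9] [[584.8 -76.1]]
side [275 195  14  14 148] [281.5 201.3] [[500.5 -53.7]]
```

```bash
python3 -m jog '0 0 0 0 0 0 0'; python3 - <<'E'
from h import *
from scipy.spatial.transform import Rotation as R
s=ctrl.get_state(); print(s["ee_pos"],np.round(R.from_quat(s["ee_rot"]).as_matrix(),3),s["qpos"],s["ft_force"],ctrl.grip_depth)
E
```

```text
t: 0.18
ee_pos: [240.0, 494.6, 231.0]
ee_rot: [0.224, 0.975, -0.0, -0.0]
ft_force: [0.3, 0.2, 0.6]
gripper_width: 85.1
grip_force: 0.0
[239.96949419 494.64754647 230.95320113] [[-0.9    0.437 -0.   ]
 [ 0.437  0.9   -0.001]
 [ 0.    -0.001 -1.   ]] [ 1.03442645e+00  3.51043953e-01  1.65218878e+00  1.60802385e-05
  1.13912116e+00 -8.45852423e-02] [0.28609092 0.22197715 0.56651266] 18.700000000000003
```

```bash
A='0 2.04 -3.34 -0.3 0 0 0.0143'
for i in 1 2 3; do python3 -m jog '0 2.04 -3.34 -0.3 0 0 0.0143;0 2.04 -3.34 -0.3 0 0 0.0143;0 2.04 -3.34 -0.3 0 0 0.0143;0 2.04 -3.34 -0.3 0 0 0.0143;0 2.04 -3.34 -0.3 0 0 0.0143' >/dev/null; done
python3 -m jog '0 2.04 -3.34 -0.3 0 0 0.0143;0 2.04 -3.34 -0.3 0 0 0.0143;0 0 0 0 0 0 0;0 0 0 0 0 0 0'
python3 - <<'E'
from h import *
f,K,T=cap("wrist"); np.savez("w1",f=f,K=K,T=T); save("w1",f); print(-T[:3,:3].T@T[:3,3],T[2,:3])
E
```

```text
t: 1.77
ee_pos: [587.0, -74.4, 179.5]
ee_rot: [0.105, 0.994, 0.0, -0.001]
ft_force: [0.3, -0.3, 0.3]
gripper_width: 85.3
grip_force: 0.0
[519.71998238 -60.59098855 323.50663217] [ 0.26759142 -0.0576703  -0.96180506]
```

View pics/w1.png

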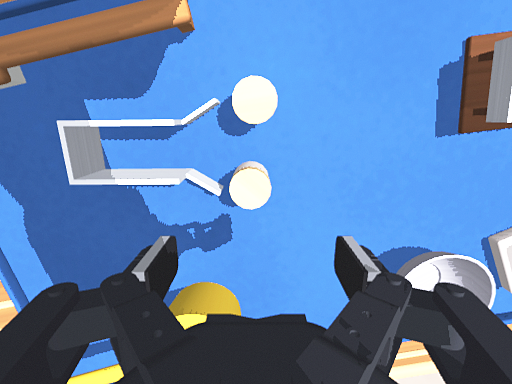

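The wrist view shows the green tub's top at (255,100), the white tub's at (250,188), and the box rim from (58,121)/(72,184) to the mouth at about (180,124)/(186,170).

```bash
python3 - <<'E'
from h import *
d=np.load("w1.npz");f,K,T=d["f"],d["K"],d["T"]
np.set_printoptions(precision=1,suppress=True)
h=cv2.cvtColor(f,cv2.COLOR_RGB2HSV)
m=((h[...,1]<90)&(h[...,2]>200)).astype(np.uint8)
k,l,s,c=cv2.connectedComponentsWithStats(m)
for i in range(1,k):
    if s[i,4]>100: print(s[i],c[i])
for x0,y0,x1,y1 in((225,70,285,130),(225,166,280,215)):
    cs,_=cv2.findContours(m[y0:y1,x0:x1],0,1); cc=max(cs,key=cv2.contourArea)+[x0,y0]
    (u,v),r=cv2.minEnclosingCircle(cc); print(u,v,r,ray(K,T,(u,v),56))
for p in((58,121),(72,185),(181,120.5),(187,169),(187,184)): print(p,ray(K,T,p,64)[:2])
print(*[r[50:60] and 0 for r in [[]]])
for x in(100,140,170): print(x,[tuple(f[y,x]) for y in range(117,130)][::2],[ (y,int(h[y,x,1]),int(h[y,x,2])) for y in range(162,190,2)])
E
```

```text
[ 232   75   46   49 1782] [254.3  99.3]
[507  86   5  37 105] [509.7 109. ]
[  57   98  164   98 3243] [140.  156.5]
[ 229  161   43   49 1525] [250.5 186.1]
[498 233  14  61 467] [506.5 256.4]
[ 405  254   91   55 1499] [442.9 273.6]
[395 349  33  11 180] [410.9 353.9]
[389 361  56  23 947] [416.4 373.7]
254.0 99.20833587646484 24.53666877746582 [502.9 -58.7  56. ]
251.5607452392578 186.31463623046875 23.31406593322754 [586.3 -79.3  56. ]
(58, 121) [ 483.5 -244.2]
(72, 185) [ 544.9 -256. ]
(181, 120.5) [ 507.5 -130.3]
(187, 169) [ 553.5 -137.7]
(187, 184) [ 568.3 -142. ]
[]
100 [(np.uint8(90), np.uint8(164), np.uint8(251)), (np.uint8(77), np.uint8(146), np.uint8(244)), (np.uint8(255), np.uint8(255), np.uint8(255)), (np.uint8(255), np.uint8(255), np.uint8(255)), (np.uint8(255), np.uint8(255), np.uint8(255)), (np.uint8(27), np.uint8(75), np.uint8(153)), (np.uint8(48), np.uint8(93), np.uint8(167))] [(162, 19, 158), (164, 19, 158), (166, 18, 156), (168, 20, 156), (170, 19, 163), (172, 18, 184), (174, 18, 183), (176, 20, 183), (178, 21, 182), (180, 10, 246), (182, 8, 245), (184, 51, 225
[... 448 characters left out ...]
, (172, 13, 233), (174, 12, 235), (176, 13, 234), (178, 25, 206), (180, 0, 255), (182, 0, 255), (184, 11, 255), (186, 176, 249), (188, 163, 252)]
170 [(np.uint8(85), np.uint8(160), np.uint8(250)), (np.uint8(255), np.uint8(255), np.uint8(255)), (np.uint8(255), np.uint8(255), np.uint8(255)), (np.uint8(255), np.uint8(255), np.uint8(255)), (np.uint8(255), np.uint8(255), np.uint8(255)), (np.uint8(46), np.uint8(89), np.uint8(160)), (np.uint8(54), np.uint8(94), np.uint8(163))] [(162, 166, 249), (164, 162, 250), (166, 164, 249), (168, 80, 243), (170, 9, 233), (172, 12, 232), (174, 12, 233), (176, 12, 231), (178, 8, 250), (180, 0, 255), (182, 0, 255), (184, 71, 238), (186, 176, 139), (188, 162, 252)]
```

```bash
python3 -m jog '0 -0.1 -0.25 -1 0 0 -0.125;0 0 0 -2 0 0 -0.125;0 0 0 -3 0 0 -0.125;0 0 0 -3.5 0 0 -0.125;0 0 0 -3.5 0 0 -0.125' 20; python3 -m jog '0 0 0 -2 0 0 -0.125;0 0 0 -1.5 0 0 0;0 0 0 0 0 0 0;1 0 0 0 0 0 0;1 0 0 0 0 0 0' 20;  python3 -m jog '1 0 0 0 0 0 0;1 0 0 0 0 0 0;1 0 0 0 0 0 0;1 0 0 0 0 0 0;1 0 0 0 0 0 0'
```

```text
t: 2.23
ee_pos: [585.6, -74.1, 49.8]
ee_rot: [0.407, 0.913, 0.0, 0.001]
ft_force: [0.3, 0.6, -0.8]
gripper_width: 85.4
grip_force: 0.0
t: 2.65
ee_pos: [586.4, -74.9, 16.7]
ee_rot: [0.46, 0.888, 0.0, 0.001]
ft_force: [0.7, 0.5, -0.6]
gripper_width: 64.3
grip_force: 0.0
t: 3.07
ee_pos: [586.6, -75.4, 16.8]
ee_rot: [0.461, 0.887, 0.0, 0.001]
ft_force: [-1.7, 2.6, 8.6]
gripper_width: 43.6
grip_force: 19.8
```

```bash
python3 -m jog '1 -0.58 0.12 0 0 0 0.125;1 -0.58 0.12 0 0 0 0.125;1 -0.58 0.12 0 0 0 0.125;1 -0.58 0.12 0 0 0 0.125;1 -0.58 0.12 0 0 0 0.125'; python3 -m jog '1 -0.58 0.12 0 0 0 0.125;1 0 0 0 0 0 0;1 -0.2 -0.98 0 0 0 0;1 -0.2 -0.98 0 0 0 0;1 0 0 0 0 0 0'
python3 - <<'E'
from h import *
f,K,T=cap("wrist"); np.savez("w2",f=f,K=K,T=T); save("w2",f)
E
```

```text
t: 3.48
ee_pos: [558.2, -69.7, 16.8]
ee_rot: [0.163, 0.987, -0.0, 0.002]
ft_force: [2.4, -0.0, 4.9]
gripper_width: 43.6
grip_force: 20.9
t: 3.9
ee_pos: [547.9, -89.1, 16.8]
ee_rot: [0.105, 0.994, -0.0, 0.001]
ft_force: [-1.1, -4.6, 8.4]
gripper_width: 43.6
grip_force: 21.3
```

View pics/w2.png

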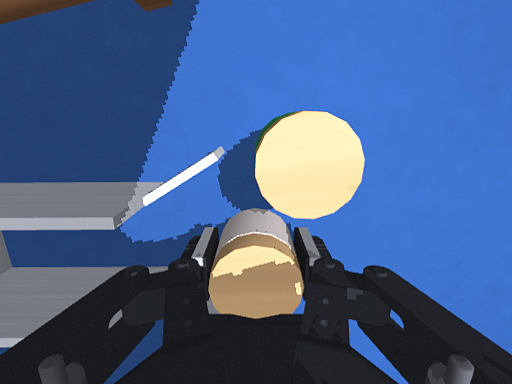

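The white tub is held at (256,280), centred between the pads, with the mouth rails to its left and the green tub's top at (310,165).

```bash
python3 -m jog '1 -0.31 -1.47 0 0 0 0;1 -0.31 -1.47 0 0 0 0;1 -0.31 -1.47 0 0 0 0;1 -0.31 -1.47 0 0 0 0;1 0 0 0 0 0 0';python3 -m jog '1 -0.31 -1.47 0 0 0 0;1 -0.31 -1.47 0 0 0 0;1 -0.31 -1.47 0 0 0 0;1 0 0 0 0 0 0'
python3 - <<'E'
from h import *
d=np.load("w2.npz");print(ray(d["K"],d["T"],(309,164.5),56))
E
```

```text
t: 4.37
ee_pos: [533.0, -147.2, 16.4]
ee_rot: [0.105, 0.994, 0.001, -0.002]
ft_force: [-15.2, -3.2, 16.3]
gripper_width: 43.6
grip_force: 22.4
t: 4.7
ee_pos: [523.8, -191.6, 16.3]
ee_rot: [0.105, 0.994, 0.0, -0.001]
ft_force: [-14.9, -5.3, 13.6]
gripper_width: 43.7
grip_force: 22.3
[502.5222639  -58.31785517  56.        ]
```

```bash
python3 -m jog '0.35 -0.2 0.04 0 0 0 0;0.35 0 0 0 0 0 0;0.35 0 0 0 0 0 0;0.35 0 0 0 0 0 0';python3 -m jog '0.35 0 0 1.5 0 0 0;0.35 0 0 2.5 0 0 0;0.35 0 0 3 0 0 0;1 0.4 1.8 0.2 0 0 0;1 0.4 1.8 0 0 0 0'; python3 -m jog '1 0.4 1.8 0 0 0 0;1 0 0 0 0 0 0;1 0 0 0 0 0 0;1 0 0 0 0 0 0'
python3 - <<'E'
from h import *
f,K,T=cap("wrist"); np.savez("w3",f=f,K=K,T=T); save("w3",f)
E
```

```text
t: 5.03
ee_pos: [523.6, -190.3, 15.5]
ee_rot: [0.104, 0.995, -0.0, 0.0]
ft_force: [0.2, 0.3, 0.1]
gripper_width: 55.5
grip_force: 0.0
t: 5.45
ee_pos: [532.6, -154.7, 89.3]
ee_rot: [0.105, 0.994, -0.001, 0.002]
ft_force: [0.2, -0.1, -0.1]
gripper_width: 32.2
grip_force: 0.0
t: 5.78
ee_pos: [535.4, -136.8, 87.3]
ee_rot: [0.104, 0.995, -0.0, 0.0]
ft_force: [-0.2, 0.1, -0.0]
gripper_width: -0.1
grip_force: 0.0
```

View pics/w3.png

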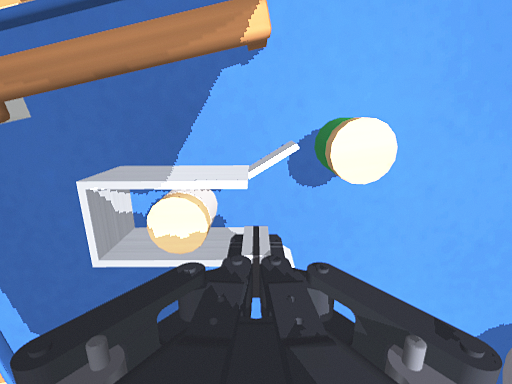

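The white tub is upright inside the box at about (180,222), the green tub is at (362,150), and the closed fingers are at the mouth.

```bash
python3 - <<'E'
from h import *
d=np.load("w3.npz");f,K,T=d["f"],d["K"],d["T"]
np.set_printoptions(precision=1,suppress=True)
h=cv2.cvtColor(f,cv2.COLOR_RGB2HSV)
for x in (120,150,220): print(x,[(y,int(f[y,x].mean())) for y in list(range(160,196,2))+list(range(254,272,2))])
ux=np.array([-.206,-.979]);uy=np.array([.979,-.206]);B=np.array([525,-195.8])
for n,p,z in(("up back",(79,183),64),("up front",(246,185),64),("low back",(93,266),64),("low",(140,266),64),("tub",(179,222),56),("green",(362,150),56)):
    q=ray(K,T,p,z)[:2]; print(n,q,(q-B)@ux,(q-B)@uy)
E
```

```text
120 [(160, 108), (162, 108), (164, 106), (166, 169), (168, 180), (170, 179), (172, 179), (174, 179), (176, 180), (178, 179), (180, 175), (182, 242), (184, 241), (186, 242), (188, 242), (190, 139), (192, 219), (194, 232), (254, 182), (256, 178), (258, 178), (260, 222), (262, 241), (264, 241), (266, 219), (268, 98), (270, 110)]
150 [(160, 106), (162, 106), (164, 100), (166, 172), (168, 182), (170, 180), (172, 180), (174, 180), (176, 179), (178, 181), (180, 174), (182, 245), (184, 242), (186, 242), (188, 223), (190, 88), (192, 173), (194, 169), (254, 181), (256, 180), (258, 181), (260, 224), (262, 242), (264, 243), (266, 222), (268, 100), (270, 109)]
220 [(160, 169), (162, 170), (164, 162), (166, 230), (168, 228), (170, 229), (172, 229), (174, 227), (176, 229), (178, 228), (180, 247), (182, 255), (184, 255), (186, 255), (188, 255), (190, 80), (192, 170), (194, 169), (254, 179), (256, 178), (258, 172), (260, 235), (262, 242), (264, 254), (266, 153), (268, 44), (270, 45)]
up back [ 484.3 -244. ] 55.5792890664531 -29.875859328674405
up front [ 508.1 -138.1] -53.05101987049206 -28.412771540733655
low back [ 543.7 -257.8] 56.84483488349823 31.09680025794376
low [ 550.7 -225. ] 23.286036580250805 31.129328975252186
tub [ 526.7 -191.3] -4.785146830680738 0.7038901880630183
green [502.7 -59. ] -129.36104540567058 -50.05216875093116
```

```bash
python3 -m jog '1 0.15 -0.03 -2.2 0 0 0;1 0 0 -3 0 0 0;1 0 0 -2 0 0 0;1 0 0 0 0 0 0;1 -0.2 -0.98 0 0 0 0';python3 -m jog '1 -0.2 -0.98 0 0 0 0;1 -0.2 -0.98 0 0 0 0;1 -0.2 -0.98 0 0 0 0;1 0 0 0 0 0 0'; python3 -m jog '1 -0.1 -0.49 0 0 0 0;1 0 0 0 0 0 0';python3 -m jog '1 -0.1 -0.49 0 0 0 0;1 0 0 0 0 0 0'
```

```text
t: 6.25
ee_pos: [534.5, -146.2, 14.9]
ee_rot: [0.104, 0.995, 0.0, -0.001]
ft_force: [-0.0, -0.5, 0.0]
gripper_width: 0.4
grip_force: 0.0
t: 6.58
ee_pos: [529.1, -178.4, 16.3]
ee_rot: [0.105, 0.994, -0.0, 0.001]
ft_force: [-0.4, -1.1, 0.9]
gripper_width: -0.1
grip_force: 0.1
t: 6.75
ee_pos: [528.0, -181.6, 15.8]
ee_rot: [0.104, 0.995, -0.0, 0.0]
ft_force: [0.2, 0.4, 3.9]
gripper_width: 0.4
grip_force: 1.6
t: 6.92
ee_pos: [527.2, -185.5, 15.7]
ee_rot: [0.104, 0.995, 0.0, 0.0]
ft_force: [0.8, 5.1, 6.7]
gripper_width: -0.1
grip_force: 4.0
```

```bash
python3 -m jog '1 0 0.1 3.5 0 0 0;1 0 0 4 0 0 0;0 -0.61 3.15 0.2 0 0 0.125;0 -0.62 3.15 0 0 0 0.125;0 -0.62 3.15 0 0 0 0.125'; python3 -m jog '0 -0.62 3.15 0 0 0 0.125;0 0 0 0 0 0 0.125;0 0 0 0 0 0 0.125;0 0 0 0 0 0 0'; python3 - <<'E'
from h import *
f,K,T=cap("wrist"); np.savez("w4",f=f,K=K,T=T); save("w4",f)
E
```

```text
t: 7.33
ee_pos: [508.1, -89.3, 92.9]
ee_rot: [-0.086, 0.996, -0.0, 0.001]
ft_force: [1.4, 0.1, 0.4]
gripper_width: 35.4
grip_force: 0.0
t: 7.67
ee_pos: [502.1, -58.0, 92.3]
ee_rot: [-0.271, 0.963, 0.0, -0.0]
ft_force: [0.0, -0.3, 0.0]
gripper_width: 83.3
grip_force: 0.0
```

View pics/w4.png

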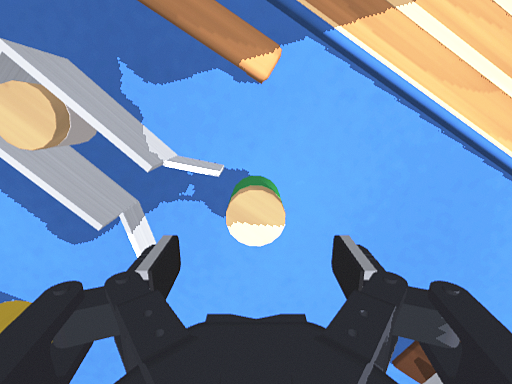

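The green tub's top is at (256,217) between the open fingers, and the white tub sits deep in the box at (30,115).

```bash
python3 - <<'E'
from h import *
d=np.load("w4.npz");print(ray(d["K"],d["T"],(256,217),56), ray(d["K"],d["T"],(27,115),56))
E
python3 -m jog '0 0 0 -3 0 0 0;0 0 0 -3 0 0 0;0 0 0 -1.6 0 0 0;0 0 0 0 0 0 0;1 0 0 0 0 0 0' 20; python3 -m jog '1 0 0 0 0 0 0;1 0 0 0 0 0 0;1 0 0 0 0 0 0;1 0 0 0 0 0 0;1 0 0 0 0 0 0';python3 -m jog '1 0 0 0 0 0 0;1 0 0 0 0 0 0'
```

```text
[502.683398  -58.5743052  56.       ] [ 520.00633688 -223.44155092   56.        ]
t: 8.13
ee_pos: [501.9, -58.9, 16.0]
ee_rot: [-0.266, 0.964, 0.0, -0.001]
ft_force: [-0.9, -0.6, -0.4]
gripper_width: 75.4
grip_force: 0.0
t: 8.55
ee_pos: [503.0, -58.9, 17.5]
ee_rot: [-0.267, 0.964, -0.001, 0.001]
ft_force: [-2.2, -0.4, 7.9]
gripper_width: 43.6
grip_force: 20.0
t: 8.72
ee_pos: [503.0, -58.9, 17.5]
ee_rot: [-0.267, 0.964, -0.001, 0.001]
ft_force: [-1.6, 0.4, 6.7]
gripper_width: 43.6
grip_force: 20.0
```

```bash
python3 -m jog '1 0.81 -0.17 0 0 0 -0.125;1 0.81 -0.17 0 0 0 -0.125;1 0.81 -0.17 0 0 0 -0.125;1 0.81 -0.17 0 0 0 -0.125;1 0.81 -0.17 0 0 0 -0.125'; python3 -m jog '1 0.81 -0.17 0 0 0 -0.125;1 0 0 0 0 0 0;1 -0.29 -1.37 0 0 0 0;1 -0.29 -1.37 0 0 0 0;1 0 0 0 0 0 0';python3 -m jog '1 -0.29 -1.37 0 0 0 0;1 -0.29 -1.37 0 0 0 0;1 0 0 0 0 0 0';python3 -m jog '1 -0.29 -1.37 0 0 0 0;1 -0.29 -1.37 0 0 0 0;1 0 0 0 0 0 0'
```

```text
t: 9.13
ee_pos: [543.4, -67.3, 17.5]
ee_rot: [0.045, 0.999, -0.0, 0.001]
ft_force: [-1.2, 0.5, 6.4]
gripper_width: 43.6
grip_force: 20.0
t: 9.55
ee_pos: [545.4, -97.9, 17.5]
ee_rot: [0.103, 0.995, -0.0, 0.001]
ft_force: [-0.3, -4.2, 7.1]
gripper_width: 43.6
grip_force: 21.1
t: 9.8
ee_pos: [539.5, -125.4, 17.5]
ee_rot: [0.103, 0.995, -0.0, 0.001]
ft_force: [-0.4, -3.5, 7.4]
gripper_width: 43.7
grip_force: 21.1
t: 10.05
ee_pos: [533.6, -152.9, 17.5]
ee_rot: [0.103, 0.995, -0.0, 0.001]
ft_force: [-0.3, -4.3, 7.6]
gripper_width: 43.5
grip_force: 21.2
```

```bash
python3 -m jog '0.35 0 0 0 0 0 0;0.35 0 0 0 0 0 0;0.35 0 0 0 0 0 0;0.35 0 0 0 0 0 0;0.35 0 0 1.5 0 0 0';python3 -m jog '0.35 0 0 2.5 0 0 0;0.35 0 0 3 0 0 0;1 0.4 1.8 0.2 0 0 0;1 0.4 1.8 0 0 0 0;1 0.4 1.8 0 0 0 0'; python3 -m jog '1 0.05 0.2 0 0 0 0;1 0 0 0 0 0 0;1 0 0 -2.2 0 0 0;1 0 0 -3 0 0 0;1 0 0 -2.1 0 0 0'; python3 -m jog '1 0 0 0 0 0 0;1 -0.2 -0.98 0 0 0 0;1 -0.2 -0.98 0 0 0 0;1 -0.2 -0.98 0 0 0 0;1 0 0 0 0 0 0'; python3 -m jog '1 -0.1 -0.49 0 0 0 0;1 0 0 0 0 0 0';
```

```text
t: 10.47
ee_pos: [531.9, -150.3, 29.3]
ee_rot: [0.104, 0.995, 0.001, -0.002]
ft_force: [-0.0, -0.7, -0.5]
gripper_width: 55.4
grip_force: 0.0
t: 10.88
ee_pos: [545.6, -96.3, 88.9]
ee_rot: [0.104, 0.995, -0.0, 0.0]
ft_force: [-0.1, -0.4, 0.4]
gripper_width: 19.7
grip_force: 0.0
t: 11.3
ee_pos: [545.2, -95.8, 13.6]
ee_rot: [0.104, 0.995, -0.0, -0.0]
ft_force: [-0.3, 0.8, -0.5]
gripper_width: -0.1
grip_force: 0.0
t: 11.72
ee_pos: [540.3, -127.0, 16.7]
ee_rot: [0.105, 0.994, -0.0, 0.001]
ft_force: [-0.4, -0.1, 1.1]
gripper_width: -0.4
grip_force: 0.0
t: 11.88
ee_pos: [539.2, -130.3, 16.1]
ee_rot: [0.105, 0.995, -0.0, 0.001]
ft_force: [-0.1, -0.0, 3.0]
gripper_width: -0.1
grip_force: 1.3
```

```bash
python3 -m jog '1 -0.1 -0.49 0 0 0 0;1 0 0 0 0 0 0';python3 -m jog '1 -0.1 -0.49 0 0 0 0;1 0 0 0 0 0 0';python3 -m jog '1 -0.05 -0.25 0 0 0 0;1 0 0 0 0 0 0'
```

```text
t: 12.05
ee_pos: [538.3, -134.8, 15.9]
ee_rot: [0.104, 0.995, -0.0, 0.001]
ft_force: [-0.1, 1.5, 5.0]
gripper_width: 0.0
grip_force: 2.7
t: 12.22
ee_pos: [537.4, -139.6, 15.9]
ee_rot: [0.104, 0.995, -0.0, 0.001]
ft_force: [0.5, 1.4, 5.6]
gripper_width: -0.1
grip_force: 2.8
t: 12.38
ee_pos: [536.9, -141.8, 15.9]
ee_rot: [0.104, 0.995, -0.0, 0.001]
ft_force: [0.7, 2.4, 5.1]
gripper_width: 0.1
grip_force: 3.1
```

```bash
python3 -m jog '1 0.1 0.5 0 0 0 0;1 0 0 4 0 0 0;0 0 0 4 0 0 0;0 0 1 4 0 0 0.02;0 0 1 4 0 0 0.02'; python3 -c "
from h import *
f,K,T=cap('wrist'); np.savez('w5',f=f,K=K,T=T)"
python3 -m jog '0 0 3.9 0.5 0 0 0.02;0 0 3.9 0.5 0 0 0.02;0 0 3.9 0.5 0 0 0.02;0 0 3.9 0 0 0 0.01;0 0 3.9 0 0 0 0'; python3 -m jog '0 0 3.9 0 0 0 0;0 0 3.9 0 0 0 0;0 0 3.9 0 0 0 0;0 0 3.9 0 0 0 0;0 0 0 0 0 0 0'
python3 - <<'E'
from h import *
f,K,T=cap('wrist'); np.savez('w6',f=f,K=K,T=T)
a=np.load('w5.npz')['f']
save('w56',np.hstack([cv2.resize(a,(400,300)),cv2.resize(f,(400,300))]))
E
```

```text
t: 12.8
ee_pos: [536.9, -116.4, 176.9]
ee_rot: [0.084, 0.996, 0.0, -0.0]
ft_force: [0.8, 0.1, 0.1]
gripper_width: 36.1
grip_force: 0.0
t: 13.27
ee_pos: [537.0, 80.2, 190.6]
ee_rot: [0.049, 0.999, -0.0, 0.0]
ft_force: [0.7, -0.3, -0.7]
gripper_width: 85.3
grip_force: 0.0
t: 13.68
ee_pos: [536.6, 240.0, 190.1]
ee_rot: [0.047, 0.999, 0.001, 0.0]
ft_force: [0.8, 0.8, 0.0]
gripper_width: 85.5
grip_force: 0.0
```

View pics/w56.png

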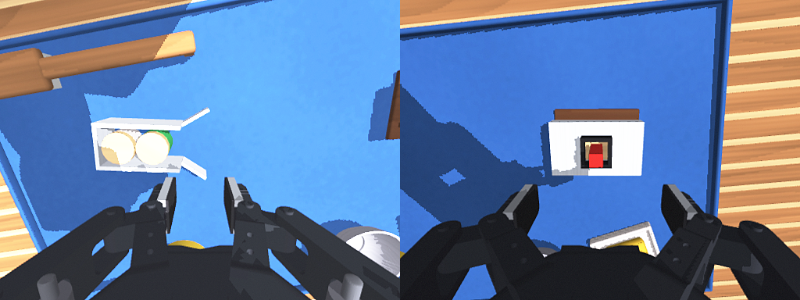

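Left shows both tubs inside the box in single file at about (118,150) and (152,148); right shows the lids with the knob at (596,158) and plate corners (549,121)–(642,176).

```bash
python3 - <<'E'
from h import *
np.set_printoptions(precision=1,suppress=True)
d=np.load("w6.npz");f,K,T=d["f"],d["K"],d["T"]
h=cv2.cvtColor(f,cv2.COLOR_RGB2HSV)
red=(((h[...,0]<6)|(h[...,0]>174))&(h[...,1]>150)&(h[...,2]>100)).astype(np.uint8)
k,l,s,c=cv2.connectedComponentsWithStats(red); i=1+np.argmax(s[1:,4]); print(s[i],c[i])
x,y,w,hh=s[i][:4]
for r in range(y,y+hh,3): 
    xs=np.where(l[r]==i)[0]; print(r,xs.min(),xs.max(),f[r,int(xs.mean())])
wm=((h[...,1]<60)&(h[...,2]>200)).astype(np.uint8); wm[:, :170]=0; wm[:140]=0; wm[240:]=0; wm[:,320:]=0
cs,_=cv2.findContours(wm,0,1); cc=max(cs,key=cv2.contourArea); print(cv2.approxPolyDP(cc,5,True)[:,0])
bl=((h[...,2]<60)).astype(np.uint8); k,l,s,c=cv2.connectedComponentsWithStats(bl[165:225,220:280]); print(s,c)
q=cv2.approxPolyDP(cc,5,True)[:,0]
for p in q: print(p,ray(K,T,p,65)[:2])
E
```

```text
[242 184  18  31 517] [250.6 199.8]
184 245 258 [184  95  70]
187 244 258 [142  30  32]
190 243 258 [143  31  30]
193 243 259 [144  32  30]
196 242 259 [107  26  24]
199 242 259 [250  61  57]
202 242 259 [249  60  57]
205 242 259 [249  58  55]
208 242 259 [248  57  53]
211 242 259 [249  59  57]
214 242 258 [168  25  25]
[[190 156]
 [194 217]
 [224 214]
 [228 174]
 [270 172]
 [271 215]
 [243 216]
 [241 224]
 [308 223]
 [312 156]]
[[   0    0   60   60 2864]
 [  11    9   40   41  736]] [[29.2 30.4]
 [30.6 25.9]]
[190 156] [499.3 175.9]
[194 217] [565.2 169.5]
[224 214] [564.9 202.3]
[228 174] [521.5 212. ]
[270 172] [523.5 255.5]
[271 215] [570.8 252.8]
[243 216] [569.1 222.5]
[241 224] [578.2 219.3]
[308 223] [583.9 292.4]
[312 156] [511.  299.4]
```

```bash
python3 - <<'E'
from h import *
d=np.load("w6.npz");f,K,T=d["f"],d["K"],d["T"]
print(ray(K,T,(250.7,206),112), np.degrees(2*np.arctan2(.047,.999)))
# flap look: side + scene crops
f,K,T=cap("scene"); save("flap",cv2.resize(f[230:330,280:400],None,fx=5,fy=5,interpolation=cv2.INTER_CUBIC))
E
```

```text
[542.66758117 234.34566458 112.        ] 5.3872220753701585
```

```bash
python3 -m jog '0.3 0.28 -0.3 -3 0 0 0;0.3 0.28 -0.3 -3 0 0 0;0.3 0 0 -3 0 0 0;0.3 0 0 -1.3 0 0 0;0.3 0 0 0 0 0 0' 60; python3 -m jog '1 0 0 0 0 0 0;1 0 0 0 0 0 0;1 0 0 0 0 0 0;1 0 0 0 0 0 0;1 0 0 0 0 0 0';python3 -m jog '1 0 0 0 0 0 0;1 0 0 0 0 0 0;1 0 0 0 0 0 0'
```

```text
t: 14.2
ee_pos: [541.5, 226.7, 84.6]
ee_rot: [0.05, 0.999, -0.001, -0.003]
ft_force: [0.1, -0.8, -0.2]
gripper_width: 59.8
grip_force: 0.0
t: 14.62
ee_pos: [544.1, 228.8, 89.3]
ee_rot: [0.049, 0.999, 0.001, 0.002]
ft_force: [-1.5, 1.1, 7.9]
gripper_width: 14.6
grip_force: 59.6
t: 14.87
ee_pos: [544.1, 228.8, 89.3]
ee_rot: [0.049, 0.999, 0.001, 0.002]
ft_force: [0.4, 0.5, 8.1]
gripper_width: 14.3
grip_force: 59.6
```

View pics/flap.png

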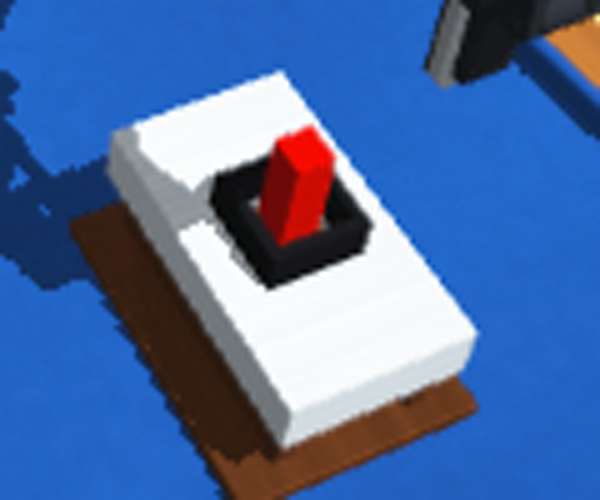

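```bash
python3 -m jog '1 0 0 0.5 0 0 0;1 0 0 1 0 0 0;1 0 0 2 0 0 0;1 0 0 2.5 0 0 0;1 0 0 2.5 0 0 0';  python3 -m jog '1 0 0 2.5 0 0 0;1 0 0 2 0 0 0;1 0 0 1 0 0 0;1 0 0 0 0 0 0;1 0 0 0 0 0 0'
python3 - <<'E'
from h import *
o=[]
for n in("scene","side"):
    f,K,T=cap(n); np.savez(n+"2",f=f,K=K,T=T)
    u,v=proj(K,T,(542,230,170)); print(n,u,v); x0=int(max(0,min(512-120,u-60)));y0=int(max(0,min(384-100,v-50))); print(x0,y0)
    o.append(cv2.resize(f[y0:y0+100,x0:x0+120],(400,333),interpolation=cv2.INTER_CUBIC))
save("lift",np.hstack(o))
E
```

```text
t: 15.28
ee_pos: [542.5, 228.1, 173.8]
ee_rot: [0.049, 0.999, -0.0, -0.0]
ft_force: [1.6, -0.6, -2.9]
gripper_width: 14.9
grip_force: 58.9
t: 15.7
ee_pos: [542.7, 228.2, 227.0]
ee_rot: [0.049, 0.999, -0.0, -0.0]
ft_force: [0.1, 1.6, -3.6]
gripper_width: 14.5
grip_force: 59.0
scene 344.32369367835486 234.3002987884142
284 184
side 206.1307494175318 241.61810227285963
146 191
```

View pics/lift.png

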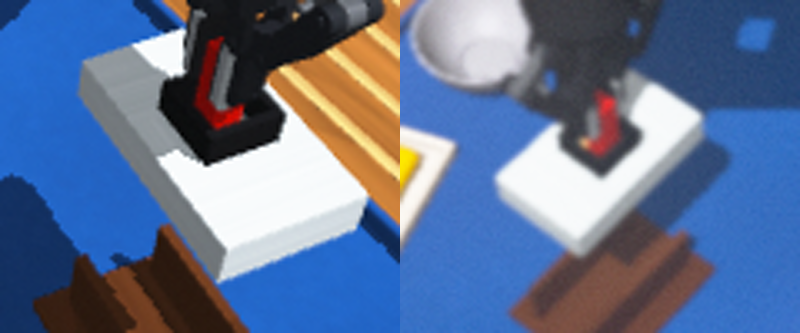

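The lids hang level from the knob, but this view angle hides the flap under the skirt at both ends. I'll raise and tilt them so the scene camera can see under the near skirt, and check by pixel colours.

```bash
python3 - <<'E'
from h import *
np.set_printoptions(precision=0,suppress=True)
d=np.load("scene2.npz");K,T=d["K"],d["T"]
for p in((542,228,400),(542,100,350),(542,150,400),(542,100,400),(542,50,400),(542,50,450),(542,0,450)):
    p=np.array(p,float)+[0,60,-10]; q=proj(K,T,p); print(p,q,np.degrees(np.arctan2(622-p[2],505-p[1])),ray(K,T,q,6))
E
```

```text
[542. 288. 390.] [409. 138.] 46.91340128575189 [ 27. -72.   6.]
[542. 160. 340.] [332. 123.] 39.26226532994359 [ 174. -250.    6.]
[542. 210. 390.] [362. 107.] 38.18295052136937 [  27. -280.    6.]
[542. 160. 390.] [337.  90.] 33.91940230995853 [  27. -412.    6.]
[542. 110. 390.] [316.  76.] 30.427495707889015 [  27. -545.    6.]
[542. 110. 440.] [320.  40.] 24.738335833561386 [-200. -834.    6.]
[542.  60. 440.] [299.  28.] 22.244010025836197 [ -200. -1004.     6.]
```

```bash
python3 -m jog '1 0 -3 0 0 0 -0.125;1 0 -3.5 0 0 0 -0.125;1 0 -3.5 0 0 0 -0.125;1 0 -3.5 0 0 0 -0.125;1 0 -2 0 0 0 0';  python3 -m jog '1 0 0 0 0.083 -0.056 0;1 0 0 0 0.083 -0.056 0;1 0 0 0 0.083 -0.056 0;1 0 0 0 0.083 -0.056 0;1 0 0 0 0.083 -0.056 0'; python3 -m jog '1 0 0 0 0 0 0;1 0 0 0 0 0 0'
python3 - <<'E'
from h import *
from scipy.spatial.transform import Rotation as R
f,K,T=cap("scene"); np.savez("scene3",f=f,K=K,T=T)
s=ctrl.get_state(); M=R.from_quat(s["ee_rot"]).as_matrix(); p=np.array(s["ee_pos"])
zt=M[:,2]; a=M[:,1]; b=M[:,0]
if a[1]<0:a=-a
up=-zt; O=p-up*(89.3-56)  # inner lid origin
print(p,a,up)
def P(x,y,z): return proj(K,T,O+a*x+b*y+up*z)
for z in (10,0,-5,-10,-13,-15,-16,-17,-18,-19,-20,-22,-25):
    row=[]
    for y in(-30,-24,-15,-7,0,7,15,24,30):
        u,v=P(62 if z>=-15 else 55,y,z); row.append("%d,%d,%d"%tuple(f[int(round(v)),int(round(u))]))
    print(z,row)
print(P(62,0,-15),P(55,0,-20))
E
```

```text
t: 16.22
ee_pos: [542.2, 70.4, 225.9]
ee_rot: [0.299, 0.954, -0.001, -0.001]
ft_force: [0.2, -1.1, -2.7]
gripper_width: 14.7
grip_force: 59.5
t: 16.63
ee_pos: [542.7, 72.9, 226.5]
ee_rot: [0.286, 0.925, 0.239, 0.073]
ft_force: [-0.3, 0.4, -3.1]
gripper_width: 14.6
grip_force: 59.6
t: 16.8
ee_pos: [542.2, 72.4, 226.0]
ee_rot: [0.287, 0.926, 0.235, 0.07]
ft_force: [0.4, 0.3, -2.2]
gripper_width: 14.7
grip_force: 59.6
[542.7138259   72.89513742 226.54568988] [0.49715516 0.7251268  0.47647442] [-0.26577635 -0.39548195  0.87917971]
10 ['208,217,223', '210,218,224', '229,235,239', '221,228,232', '209,218,223', '207,215,222', '227,233,236', '218,225,229', '207,216,220']
0 ['244,247,249', '243,247,249', '242,246,248', '243,247,249', '244,247,249', '243,247,249', '243,247,248', '243,247,249', '243,246,248']
-5 ['244,248,249', '245,248,249', '245,248,250', '244,247,249', '244,248,249', '244,248,250', '243,247,249', '243,247,249', '243,247,249']
-10 ['241,245,247', '241,245,247', '241,245,247', '241,246,248', '241,245,247', '241,245,247', '241,245,247', '241,245,247', '241,245,247']
-13 ['243,2
[... 571 characters left out ...]
,110,203', '248,227,159', '194,169,138', '247,221,141', '247,224,147', '204,172,125', '35,101,199', '46,107,199']
-19 ['36,103,199', '46,110,203', '249,227,140', '246,218,132', '247,221,141', '250,227,141', '247,221,135', '35,101,199', '46,107,199']
-20 ['34,99,199', '36,102,200', '249,227,140', '191,181,172', '231,204,157', '247,221,135', '247,221,135', '33,99,198', '33,100,196']
-22 ['34,101,198', '35,102,199', '124,135,191', '68,114,198', '93,120,191', '119,129,191', '48,106,197', '34,99,196', '33,99,196']
-25 ['34,101,197', '34,101,199', '34,100,198', '34,102,200', '34,102,198', '34,102,199', '35,100,196', '34,102,198', '33,99,196']
[291.49775115 188.93775592] [291.28942546 190.86274055]
```

Pixel samples show bamboo colour between y ±20 mm below the near skirt, with blue to both sides. The flap is at the +y end, so the orientation is right. Now for its sideways offset in the grip.

```bash
python3 - <<'E'
from h import *
from scipy.spatial.transform import Rotation as R
d=np.load("scene3.npz");f,K,T=d["f"],d["K"],d["T"]
s=ctrl.get_state(); M=R.from_quat(s["ee_rot"]).as_matrix(); p=np.array(s["ee_pos"])
a=M[:,1]; b=M[:,0]; a=a if a[1]>0 else -a
up=-M[:,2]; O=p-up*33.3; print("tool x",b)
for z in(-18.5,-19.5):
    ys=np.arange(-28,28.1,.5); sat=[]
    uv=np.array([proj(K,T,O+a*55+b*y+up*z) for y in ys],np.float32)
    c=cv2.remap(f,uv[None,:,0].copy(),uv[None,:,1].copy(),cv2.INTER_LINEAR)[0].astype(int)
    w=ys[(c[:,0]>140)]; print(z,w.min(),w.max(),(w.min()+w.max())/2)
E
python3 -m jog '1 0 -2 0 -0.083 0.056 0;1 0 -3 0 -0.083 0.056 0;1 0 -3 0 -0.083 0.056 0;1 0 -3 0 -0.083 0.056 0;1 0 -3 0 -0.083 0.056 0'; python3 -m jog '1 0 -3 0 0 0 0.125;1 0 -3 0 0 0 0.125;1 0 -3 0 0 0 0.125;1 0 -2 0 0 0 0.012;1 0 0 0 0 0 0'; python3 -m jog '1 0 0 0 0 0 0'
python3 -c "
from h import *
s=ctrl.get_state();print(s['ee_pos'],s['ee_rot'])"
```

```text
tool x [-0.8259538   0.56372436  0.00389434]
-18.5 -17.0 23.0 3.0
-19.5 -17.0 23.0 3.0
t: 17.27
ee_pos: [543.9, -68.1, 228.3]
ee_rot: [0.295, 0.955, -0.004, 0.0]
ft_force: [0.3, 0.5, -3.1]
gripper_width: 14.7
grip_force: 59.5
t: 17.68
ee_pos: [543.6, -179.8, 227.3]
ee_rot: [0.107, 0.994, -0.002, -0.0]
ft_force: [-0.1, -0.0, -3.1]
gripper_width: 14.9
grip_force: 59.5
t: 17.77
ee_pos: [543.5, -177.1, 227.2]
ee_rot: [0.107, 0.994, -0.001, -0.0]
ft_force: [-0.3, 0.2, -3.3]
gripper_width: 14.9
grip_force: 59.5
[ 543.47590769 -177.07822942  227.22468866] [ 1.06805022e-01  9.94279183e-01 -1.20814945e-03 -3.65450679e-04]
```

```bash
python3 -m jog '1 -0.78 -0.96 -2 0 0 0;1 -0.78 -0.97 -2.5 0 0 0;1 0 0 -2.5 0 0 0;1 0 0 -2 0 0 0;1 0 0 -1 0 0 0'; python3 -m jog '1 0 0 0 0 0 0;1 0 0 0 0 0 0;1 0 0 0 0 0 0'
python3 - <<'E'
from h import *
np.set_printoptions(precision=1,suppress=True)
s=ctrl.get_state();p=np.array(s["ee_pos"]);print(p)
f,K,T=cap("wrist"); np.savez("w7",f=f,K=K,T=T)
h=cv2.cvtColor(f,cv2.COLOR_RGB2HSV)
wm=((h[...,1]<60)&(h[...,2]>120)).astype(np.uint8)
cs,_=cv2.findContours(wm,0,1); cc=max(cs,key=cv2.contourArea); q=cv2.approxPolyDP(cc,5,True)[:,0]
z=p[2]-33.3+9; B=np.array([525,-195.8]);ux=np.array([-.206,-.979]);uy=np.array([.979,-.206])
for r in q:
    w=ray(K,T,r,z)[:2]; print(r,w,[(w-B)@ux,(w-B)@uy])
E
```

```text
t: 18.18
ee_pos: [526.9, -194.4, 125.1]
ee_rot: [0.105, 0.994, -0.0, -0.002]
ft_force: [0.6, -0.4, -2.9]
gripper_width: 14.8
grip_force: 59.6
t: 18.43
ee_pos: [528.4, -195.8, 128.7]
ee_rot: [0.105, 0.994, -0.001, 0.001]
ft_force: [0.7, 0.1, -2.5]
gripper_width: 14.7
grip_force: 59.5
[ 528.4 -195.8  128.7]
[358 133] [ 483.5 -121.9] [np.float64(-63.748390733695516), np.float64(-55.88399954236206)]
[316 157] [ 492.8 -149.6] [np.float64(-38.56992817587191), np.float64(-41.06279684145664)]
[216 153] [ 477.  -211.2] [np.float64(24.95675946780301), np.float64(-43.84649612775094)]
[217 166] [ 485.2 -212.6] [np.float64(24.693007016148115), np.float64(-35.51308194727802)]
[159 168] [ 478.6 -249.5] [np.float64(62.11834275453039), np.float64(-34.35281187661499)]
[168 262] [ 545.1 -264.2] [np.float64(62.8383426314209), np.float64(33.779759025727365)]
[184 262] [ 547.5 -253. ] [np.float64(51.3882759672851), np.float64(33.81801388259645)]
[187 269] [ 553.4 -252.5] [np.float64(49.67230032743014), np.float64(39.50492271439158)]
[203 265] [ 552.7 -240.4] [np.float64(37.93674496497946), np.float64(36.2
[... 314 characters left out ...]
 [np.float64(-22.345216472674522), np.float64(12.25579503198554)]
[308 265] [ 568.4 -166.7] [np.float64(-37.41336637618596), np.float64(36.536591361962046)]
[324 270] [ 574.9 -156.1] [np.float64(-49.16324523001187), np.float64(40.65016535805383)]
[329 262] [ 569.2 -151.7] [np.float64(-52.29847453707216), np.float64(34.1644329835597)]
[341 262] [ 571.  -143.3] [np.float64(-60.873038145946495), np.float64(34.19308073847622)]
[349 238] [ 553.4 -135.6] [np.float64(-64.83347696526641), np.float64(15.433035831989567)]
[351 169] [ 505.2 -128.7] [np.float64(-61.57225695410871), np.float64(-33.23066268136862)]
[320 160] [ 495.2 -147.4] [np.float64(-41.235736833978976), np.float64(-39.13465209310874)]
```

```bash
python3 -m jog '1 0 0 -0.7 0 0 0;1 0 0 -0.7 0 0 0;1 0 0 -0.5 0 0 0;1 0 0 0 0 0 0;1 0 0 0 0 0 0'; python3 -m jog '1 0 0 -0.4 0 0 0;1 0 0 -0.3 0 0 0;1 0 0 0 0 0 0;1 0 0 0 0 0 0';python3 -m jog '1 0 0 -0.2 0 0 0;1 0 0 0 0 0 0;1 0 0 0 0 0 0'
```

```text
t: 18.9
ee_pos: [527.1, -195.9, 107.8]
ee_rot: [0.106, 0.994, 0.0, -0.0]
ft_force: [0.8, -0.8, -4.0]
gripper_width: 14.6
grip_force: 60.0
t: 19.23
ee_pos: [527.3, -196.0, 101.1]
ee_rot: [0.106, 0.994, 0.0, -0.0]
ft_force: [0.2, -0.1, -3.4]
gripper_width: 14.7
grip_force: 60.0
t: 19.48
ee_pos: [527.4, -196.0, 99.2]
ee_rot: [0.106, 0.994, 0.0, -0.0]
ft_force: [0.1, 0.1, -2.7]
gripper_width: 14.6
grip_force: 60.0
```

```bash
for i in 1; do python3 -m jog '1 0 0 -0.1 0 0 0;1 0 0 0 0 0 0;1 0 0 0 0 0 0'; python3 -m jog '1 0 0 -0.1 0 0 0;1 0 0 0 0 0 0;1 0 0 0 0 0 0';python3 -m jog '1 0 0 -0.1 0 0 0;1 0 0 0 0 0 0;1 0 0 0 0 0 0'; done
```

```text
t: 19.73
ee_pos: [527.4, -196.0, 98.3]
ee_rot: [0.106, 0.994, -0.0, 0.0]
ft_force: [1.0, 0.5, -2.2]
gripper_width: 14.4
grip_force: 60.0
t: 19.98
ee_pos: [527.5, -196.0, 97.4]
ee_rot: [0.106, 0.994, -0.0, 0.0]
ft_force: [-0.5, -0.7, -2.2]
gripper_width: 15.0
grip_force: 60.2
t: 20.23
ee_pos: [527.4, -196.0, 97.3]
ee_rot: [0.106, 0.994, -0.0, 0.0]
ft_force: [-4.5, 2.2, 9.9]
gripper_width: 14.8
grip_force: 61.7
```

```bash
python3 -m jog '0.8 0 0 0.1 0 0 0;0.6 0 0 0 0 0 0;0.3 0 0 0 0 0 0;0.3 0 0 0 0 0 0;0.3 0 0 0 0 0 0';python3 -m jog '0.3 0 0 0 0 0 0;0.3 0 0 0 0 0 0'
python3 - <<'E'
from h import *
np.set_printoptions(precision=1,suppress=True)
s=ctrl.get_state();p=np.array(s["ee_pos"]);print(p)
B=np.array([525,-195.8]);ux=np.array([-.206,-.979]);uy=np.array([.979,-.206])
print("tcp",(p[:2]-B)@ux,(p[:2]-B)@uy)
f,K,T=cap("wrist"); np.savez("w8",f=f,K=K,T=T)
h=cv2.cvtColor(f,cv2.COLOR_RGB2HSV)
red=(((h[...,0]<6)|(h[...,0]>174))&(h[...,1]>150)&(h[...,2]>60)).astype(np.uint8)
k,l,st,c=cv2.connectedComponentsWithStats(red)
for i in range(1,k):
    if st[i,4]>50: 
        x,y,w,hh=st[i][:4]; print(st[i],[(r,np.where(l[r]==i)[0][[0,-1]],f[r,int(c[i][0])].tolist()) for r in range(y,y+hh,5)])
wm=((h[...,1]<60)&(h[...,2]>120)).astype(np.uint8)
cs,_=cv2.findContours(wm,0,1); cc=max(cs,key=cv2.contourArea); q=cv2.approxPolyDP(cc,5,True)[:,0]
for r in q:
    w=ray(K,T,r,73)[:2]; print(r,np.round([(w-B)@ux,(w-B)@uy],1))
E
```

```text
t: 20.65
ee_pos: [527.4, -196.0, 97.2]
ee_rot: [0.106, 0.994, -0.0, 0.0]
ft_force: [-0.5, 0.3, 0.4]
gripper_width: 59.8
grip_force: 0.0
t: 20.82
ee_pos: [527.4, -196.0, 97.2]
ee_rot: [0.106, 0.994, 0.0, -0.0]
ft_force: [-0.6, 0.1, 0.8]
gripper_width: 60.2
grip_force: 0.0
[ 527.4 -196.    97.2]
tcp -0.3069485358813428 2.386472774920067
[ 240  211   33   56 1655] [(211, array([244, 267]), [133, 30, 31]), (216, array([244, 268]), [147, 33, 31]), (221, array([243, 268]), [147, 31, 31]), (226, array([242, 269]), [146, 27, 27]), (231, array([242, 270]), [147, 32, 32]), (236, array([241, 270]), [151, 34, 34]), (241, array([240, 271]), [250, 60, 58]), (246, array([240, 272]), [247, 57, 53]), (251, array([240, 271]), [247, 58, 54]), (256, array([240, 271]), [255, 61, 57]), (261, array([240, 271]), [153, 33, 30]), (266, array([241, 270]), [153, 17, 13])]
[374 137] [-73.7 -54.3]
[358 134] [-63.5 -56.2]
[318 159] [-39.6 -40.7]
[192 159] [ 40.7 -41.1]
[158 169] [ 63.1 -34.7]
[166 249] [63.5 22.4]
[183 237] [50.8 13.2]
[183 256] [52.  27.9]
[201 229] [38.   7.2]
[202 270] [39.2 39.2]
[310 270] [-38.7  39.6]
[309 230] [-36.4   8.3]
[321 229] [-44.6   7.6]
[315 231] [-40.6   9.1]
[330 268] [-53.  38.]
[339 257] [-58.7  29.2]
[329 238] [-50.6  14.4]
[360 258] [-73.7  30.1]
[344 235] [-60.8  12.2]
[351 169] [-61.3 -34.2]
[339 162] [-53.2 -38.7]
```

```bash
python3 -m jog '0.3 -0.21 0.01 0 0 0 0;0.3 0 0 -0.8 0 0 0;0.3 0 0 -0.8 0 0 0;0.3 0 0 -0.5 0 0 0;0.3 0 0 0 0 0 0' 40;python3 -m jog '0.5 0 0 0 0 0 0;0.6 0 0 0 0 0 0;0.7 0 0 0 0 0 0;0.8 0 0 0 0 0 0;1 0 0 0 0 0 0'; python3 -m jog '1 0 0 0 0 0 0;1 0 0 0 0 0 0;1 0 0 0 0 0 0;1 0 0 0 0 0 0'
```

```text
t: 21.28
ee_pos: [524.5, -195.5, 74.6]
ee_rot: [0.106, 0.994, 0.0, -0.001]
ft_force: [0.6, 0.4, -0.7]
gripper_width: 59.7
grip_force: 0.0
t: 21.7
ee_pos: [525.4, -195.9, 76.4]
ee_rot: [0.106, 0.994, -0.0, 0.0]
ft_force: [0.3, 0.3, -0.3]
gripper_width: 38.7
grip_force: 40.8
t: 22.03
ee_pos: [525.4, -195.9, 76.4]
ee_rot: [0.106, 0.994, -0.0, 0.0]
ft_force: [0.5, 0.9, 1.3]
gripper_width: 39.1
grip_force: 40.9
```

```bash
python3 -m jog '1 0 0 0.3 0 0 0;1 0 0 0.5 0 0 0;1 0 0 0 0 0 0'; python3 -m jog '1 0 0 1 0 0 0;1 0 0 1.2 0 0 0;1 0 0 1.2 0 0 0;1 0 0 1.2 0 0 0;1 0 0 1.2 0 0 0';python3 -m jog '1 0 0 1.2 0 0 0;1 0 0 1.2 0 0 0;1 0 0 1.2 0 0 0;1 0 0 1 0 0 0;1 0 0 0.5 0 0 0';python3 -m jog '1 0 0 0 0 0 0;1 0 0 0 0 0 0;1 0 0 0 0 0 0;1 0 0 0 0 0 0'
python3 - <<'E'
from h import *
np.set_printoptions(precision=1,suppress=True)
B=np.array([525,-195.8]);ux=np.array([-.206,-.979]);uy=np.array([.979,-.206])
for n in("scene","side"):
    f,K,T=cap(n); np.savez(n+"4",f=f,K=K,T=T)
    h=cv2.cvtColor(f,cv2.COLOR_RGB2HSV)
    red=(((h[...,0]<6)|(h[...,0]>174))&(h[...,1]>150)&(h[...,2]>60)).astype(np.uint8)
    k,l,s,c=cv2.connectedComponentsWithStats(red); print(n,[(s[i],c[i]) for i in range(1,k) if s[i,4]>15])
    # sample expected inner-lid plate edges z=64..69
    for nm,x,y,z in(("+y edge side",0,31,2.5),("+y far",40,31,2.5),("front",-55,15,2.5),("flap",-55,0,-10),("flap-",-55,14,-10),("wall",0,31,-20),("top+y",0,28,5),("frontlid top",-50,20,5)):
        w=np.append(B+ux*x+uy*y,64+z); u,v=proj(K,T,w); print(nm,f[int(round(v)),int(round(u))])
E
```

```text
t: 22.28
ee_pos: [525.6, -196.0, 85.2]
ee_rot: [0.106, 0.994, -0.0, 0.0]
ft_force: [-0.7, 1.1, -0.7]
gripper_width: 39.1
grip_force: 40.7
t: 22.7
ee_pos: [525.5, -196.0, 144.1]
ee_rot: [0.106, 0.994, -0.0, 0.001]
ft_force: [-0.1, 0.1, -0.6]
gripper_width: 38.9
grip_force: 40.6
t: 23.12
ee_pos: [525.7, -196.1, 195.2]
ee_rot: [0.106, 0.994, -0.0, 0.001]
ft_force: [-0.4, 0.6, -0.8]
gripper_width: 38.9
grip_force: 40.6
t: 23.45
ee_pos: [525.0, -195.7, 192.6]
ee_rot: [0.106, 0.994, 0.0, -0.001]
ft_force: [0.0, 0.0, -1.5]
gripper_width: 39.4
grip_force: 40.6
scene [(array([234, 129,   8,  20, 127], dtype=int32), array([237.3, 138.3]))]
+y edge side [113  99  77]
+y far [121  94  55]
front [212 170  99]
flap [197 155  91]
flap- [196 154  90]
wall [103 108 111]
top+y [139 107  63]
frontlid top [240 202 122]
side []
+y edge side [116 105 107]
+y far [166 170 174]
front [222 181 128]
flap [190 152 111]
flap- [184 151 116]
wall [168 133  97]
top+y [135 116 102]
frontlid top [242 207 137]
```

```bash
python3 -m jog '1 0 0 0 0 0 0;1 0 0 0 0 0 0;1 0 0 0 0 0 0'; python3 -c "
from bench import ctrl
print(ctrl.sign_off())"
```

```text
t: 23.8
ee_pos: [525.3, -195.9, 193.2]
ee_rot: [0.106, 0.994, 0.0, -0.0]
ft_force: [0.1, -0.2, -1.7]
gripper_width: 39.1
grip_force: 40.6
the job is handed in; nothing more can be done
None
```

The job is handed in at 23.8 s: both tubs are in the box, the inner lid is on it with its flap at the open end, and the outer lid is held still about 116 mm above where it lay; sign-off gave no verdict.

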